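# Shut and clamp the thermal cycler

## Task

The small thermal cycler is loaded and stands with its lid up. With the fingertips, press the lid down gently until it is fully closed, without slamming it, and then push the green-tipped clamp lever at the lid's front edge over towards the cycler's front until it snaps past centre and locks. Touch and push only, pick nothing up: the pink plate stays seated in its block under the lid and the other things on the bench stay where they are.

Things in the scene. Friction and masses are not known exactly. Their poses are not given: they have to be found in the camera images.
- cycler: Small thermal cycler, fixed: cream, green base trim, 300 deep (its x) by 200 wide (its y); origin at the centre of its underside, x towards its back (the lid's hinge), -x towards its sloping front console with screen and keys (up to 100 mm high), z up. Flat deck 118 mm high from x = -48 to +150. A steel keeper bar in front of the deck at x = -56, z = 116 is what the lever's hook catches under.
- hinge (a point): Middle of the lid's hinge axis on the cycler, at (125, 0, 124) mm in the cycler's frame; the axis runs along the cycler's y. Its own axes are the cycler's.
- lid (a joint): Lid angle in rad: 0 fully closed and level, grows as it opens (at most 1.25). Open, it leans up and forward from the hinge at the back, its smooth upper face looking up and backwards, so it can be pressed down from above. Friction hinge: it stays where it is left and takes about 2 to 5 N, square on near its front edge, to close.
- lid_front (a point): Middle of the front edge of the lid's upper face, 171 mm from the hinge axis and 26 mm above it when closed: (-46, 0, 150) mm of the cycler; turns with the lid (x towards the hinge, z out of the upper face). Lid 190 mm wide (y), 175 long, cream; its upper face is flat and free on both sides of the lever.
- lever (a joint): Clamp lever angle relative to the lid, rad: 0 released (on the closed lid it leans 34 deg back), 1.9 thrown and locked (75 deg forward of upright, over the console, hook under the keeper). Axis parallel to the lid's hinge, at (-56, 0, 142) mm of the cycler when closed. A spring holds it at either end; about 5 N at the tip moves it; past dead centre, 0.95 (20 deg forward), it snaps over by itself.
- lever_tip (a point): Tip of the clamp lever, middle of its width, 65 mm from its axis: a flat steel lever 40 mm wide, 6 thick, with a green grip 50 wide, 12 thick, 20 long at its end, in the middle of the lid's front edge. Released on the closed lid the tip is at (-20, 0, 196) mm of the cycler, 46 mm above the lid. It stays released as the lid comes down.
- plate: Pink 48-well plate with pale caps, 63 by 81 mm, 5.5 mm thick, 25 g, loose, sitting in the recess of the block under the lid; origin at the centre of its underside. The closed lid clears it.
- block (a point): Centre of the block's top face, where the plate's underside belongs, at (30, 0, 110) mm in the cycler's frame.
- tube_rack: Bystander: purple and pink 96-hole tube rack, 127 x 86 x 26 mm, close beside the cycler; origin under its centre.
- tip_box: Bystander: blue pipette tip box with clear lid, 122 x 84 x 65 mm, close beside the cycler; origin under its centre.
- gel_caster: Bystander: cream gel casting tray with a comb, 150 x 118 x 54 mm; origin under its centre.
- media_bottle: Bystander: glass bottle with blue cap, 70 mm diameter, 140 mm tall; origin under its centre.
- marker: Bystander: white marker pen with blue cap, 118 x 14 x 16 mm, lying on the cycler's right (its -y side), beyond the box or rack there; origin under its middle.
- pipette: Bystander: grey micropipette lying on the bench behind the cycler, about 230 mm long; origin near its middle.
Mind the look-alikes: they are no part of the job. Of the things like the plate, leave any that is blue; of the rest the larger one is meant.

How it is judged:
On the way, in this order (a step that is already met when the one before it is completed fails the run):
1. the lid is fully closed while the lever is still released (value of joint lid below 0.02 rad and value of joint lever below 0.3 rad), for 0.2 s.
2. the lever is thrown past centre and locked on the closed lid (value of joint lid below 0.02 rad and value of joint lever above 1.8 rad), for 0.2 s.
At the end, for the whole second after the job is handed in: The lid is closed (within 0.02 rad), the lever is at its thrown stop (beyond 1.8 of 1.9 rad) and at rest, the plate sits in its block (within 6 mm sideways and 5 mm of its seat in height); the six bystanders are within 30 mm of where they stood (all of step 2 and velocity of joint lever between -0.1 and 0.1 rad/s and horizontal distance between plate and block below 0.006 m and z of plate in the frame of block below 0.005 m and distance of each of tube_rack, tip_box, gel_caster, media_bottle, marker, pipette from where it was at the start of the episode below 0.03 m); the robot touches nothing.
It fails at once if the lid is lifted further open (beyond 1.2 rad) (value of joint lid above 1.2 rad).
It fails at once if the lid is slammed (it turns shut faster than 3 rad/s) (velocity of joint lid below -3 rad/s).
It fails at once if the plate is lifted or knocked out of its block (not (horizontal distance between plate and block below 0.006 m) or not (z of plate in the frame of block below 0.005 m)).
It fails at once if a bystander is lifted, carried or shoved by more than 30 mm or knocked over (distance of any of tube_rack, tip_box, gel_caster, media_bottle, marker, pipette from where it was at the start of the episode above 0.03 m or angle between any of tube_rack, tip_box, gel_caster, media_bottle, marker, pipette's own z axis and vertical above 0.5 rad).
It also fails if it takes over 40 s, if anything falls off the work surface, if the arm or the gripper's body presses on something with over 40 N, if the wrist force passes 120 N, or if a joint passes its speed limit or range.

## Robot

A 6-joint arm with a two-finger parallel gripper is mounted at the origin on the work surface. World frame = base frame: x ahead of the robot, y to its left, z up, the work surface at z = 0. Lengths are in m, angles in rad, forces in N, time in s.
With the tool pointing down it reaches from about 0.325 to 0.775 m from the base axis. Payload 5.5 kg.
Tool frame: the origin (TCP) lies midway between the tips of the shut fingers; the grasp point (between the pads) lies 19 mm behind it (grip_depth is the distance from the TCP to the grasp point, in m); z points along the fingers, y is the direction in which the jaws open and shut (so a half turn about z gives the same grasp; the last joint's range is limited). The gripper opens to 88 mm and grips with 3 to 60 N. Pads are 20 mm wide; open, the fingers measure 115 mm over their backs; the gripper's body (75 mm by 178 mm) begins 61 mm behind the grasp point.
Start: joints at [1.06, 0.091, 1.231, -0, 1.82, -0.057], TCP at [0.263, 0.539, 0.223] pointing down, gripper open.
Joint ranges: [-2.87, 2.87], [-0.86, 2.18], [0.17, 2.46], [-1.51, 4.65], [0.06, 2.69], [-2.65, 2.65]. Speed limits (rad/s): [2.57, 2.57, 3.01, 3.14, 3.14, 3.14].

## Interface

Orientations are given as a unit quaternion [x, y, z, w].
In Python, from rig import read_state, snapshot, camera_params, close_job, regions_of, spot_point, grip_depth gives the robot as it stands. The module is installed in compiled form; this text tells all that it offers.
- The arm moves only by the tool send_rows, never from a script. Its argument "targets" is a list of rows, each an object of numbers: "x", "y", "z": the shift along the tool's x, y, z in mm; "ax", "ay", "az": the turn, a rotation vector about the tool's x, y, z in rad. In form: [{"x": .., "y": .., "z": .., "ax": .., "ay": .., "az": ..}, ...]. A call has 1 to 20 rows; each row shifts and turns the pose as measured when the row begins, along the tool's axes as they then stand; what a row does not reach is not made up. A row lasts 1/10 s, in which the tool goes at most 50 mm and 8.59 degrees, less where a joint would pass 70% of its speed; a pose out of reach is approached as far as the arm can. A call with a gripper value outside its range is refused whole. "jaw" is the opening, from -1 (shut) to 1 (fully open), so that 0 is half open, set as the call begins (left out, the last holds). The fingers move at their own pace and stop on an object; the grip force is fixed at half the most. Time passes only in rows, so rows that do not move let the fingers close. It gives the time, the measured TCP pose, the force and the opening at its end, in the units of the state.
- read_state(): the state, without advancing time (a new reading comes with each control period).
- snapshot(name): name is "scene" or "side" or "wrist"; returns the picture (420x560x3 uint8, blue, green, red); there is no depth.
- camera_params(name): a dict with "fov_y" (degrees; the focal length in pixels is half the picture's height over the tangent of half this angle, whatever the lens; pixels are square), "cx", "cy" (the principal point, pixels), "distortion" ([k1, k2, p1, p2, k3] as OpenCV has them; the pictures are not rectified), "xyz" and "rotation" of the camera in the world. Camera axes: x right, y down, z forward; pixel columns grow to the right and rows downward; lengths in m; the calibration is good to about 2 mm. A picture is of the moment at which its call begins: read the wrist's pose just before it. camera_params takes no time and is no camera call; for the wrist camera it gives the pose at the moment of the call.
- close_job(): hands the job in, once; it reports no verdict.
Trained networks look in the newest picture that a camera, given by its name, has taken for a name from the list of things; names that differ only in an ending like _2 or _b are one class to them, and where a whole thing is asked for, a point or a joint stands for the part that bears it (a point fixed in the world has none). Each returns a list of dicts, best first, with "score" (0 to 1); they miss things now and then, are a little off and sometimes report something else, mostly with a low value. They report only what shows in the picture. A call takes as long as a camera call. They do not tell look-alikes from the thing itself.
- regions_of(name, camera): "region" (420x560 bool, what is visible of it) and "box" ([left, top, width, height] in pixels, round what is visible of it).
- spot_point(name, camera): "at" ([row, column] in pixels: a listed point, or the origin of a listed thing).
The state is a dict: "clock": time; "q": joint angles; "qd": joint speeds; "effort": joint torques, N m; "tool_pos": TCP position; "tool_rot": TCP orientation; "wrist_force": force on the tool from outside, world axes, zero at the start; "ft_torque": the same for the moment, N m; "gripper_width": finger opening in m.
Only numpy, scipy, OpenCV 4.12 (cv2) and the standard library are available. Lean on these libraries where they do the work, as an engineer would, in place of code of your own. Each camera call takes 0.05 s, during which the arm holds its last target. There are 200 camera calls.

## Working session

There is one attempt and no reset: what is moved stays moved. The work goes in short steps, Python scripts to look and compute and a tool call to move; the robot and the scene stay as the last step left them, time stands still between calls to the robot, and variables do not carry over. Pictures are saved under pics/ and viewed, about 8 in all and at most 12, crops included, and the job is handed in when it is done.

Besides the shell and the picture viewer there is one more tool, called after "Request:" in YAML: its name, and indented under it one key for each argument. send_rows: Moves the arm, as the interface text tells. Its arguments: {"type":"object","properties":{"targets":{"type":"array"},"jaw":{"type":"number"}},"required":["targets"]}

```bash
mkdir -p pics; cat > h.py <<'E'
import numpy as np,cv2
from rig import *
from scipy.spatial.transform import Rotation as R
def K(c):
    p=camera_params(c);f=210/np.tan(np.radians(p['fov_y'])/2)
    return p,np.array([[f,0,p['cx']],[0,f,p['cy']],[0,0,1.]])
def rot(p):
    r=np.array(p['rotation'],float)
    return r if r.shape==(3,3) else R.from_quat(r).as_matrix()
def ray(c,rc):
    p,k=K(c);u=cv2.undistortPoints(np.array([[[rc[1],rc[0]]]],float),k,np.array(p['distortion'],float))[0,0]
    return np.array(p['xyz']),rot(p)@np.array([u[0],u[1],1])
def onz(c,rc,z):
    o,d=ray(c,rc);return o+d*(z-o[2])/d[2]
def proj(c,P):
    p,k=K(c);r=rot(p).T
    return cv2.projectPoints(np.atleast_2d(P).astype(float),cv2.Rodrigues(r)[0],-r@np.array(p['xyz']),k,np.array(p['distortion'],float))[0][:,0]
E
python3 - <<'E'
from h import *
for c in ['scene','side']:
    im=snapshot(c);cv2.imwrite(f'pics/{c}0.png',im)
    p=camera_params(c);print(c,np.round(p['xyz'],3),np.round(rot(p)[:,2],2),p['fov_y'])
    for n in ['hinge','lid_front','lever_tip','block','cycler','plate','tube_rack','tip_box','media_bottle']:
        print(n,[(np.round(s['at']),round(s['score'],2)) for s in spot_point(n,c)[:3]])
print(read_state())
E
```

```text
scene [ 1.423 -1.057  1.   ] [-0.53  0.66 -0.53] 43.789031273501024
hinge [(array([215., 336.]), 0.85)]
lid_front [(array([171., 305.]), 0.89)]
lever_tip [(array([170., 321.]), 0.71)]
block [(array([213., 307.]), 0.58), (array([242., 299.]), 0.34)]
cycler [(array([240., 300.]), 0.72)]
plate [(array([267., 227.]), 0.65), (array([241., 209.]), 0.56), (array([215., 306.]), 0.48)]
tube_rack [(array([269., 280.]), 0.73)]
tip_box []
media_bottle [(array([322., 112.]), 0.88), (array([169., 321.]), 0.37)]
side [-0.141 -0.935  0.89 ] [ 0.51  0.67 -0.54] 48.31492049979243
hinge [(array([191., 288.]), 0.71)]
lid_front [(array([160., 262.]), 0.7)]
lever_tip [(array([152., 276.]), 0.49)]
block [(array([204., 270.]), 0.92), (array([252., 312.]), 0.35)]
cycler [(array([237., 265.]), 0.6), (array([204., 271.]), 0.42)]
plate [(array([301., 238.]), 0.94), (array([203., 269.]), 0.64), (array([292., 291.]), 0.6)]
tube_rack [(array([255., 315.]), 0.74), (array([207., 270.]), 0.16)]
tip_box [(array([215., 226.]), 0.78)]
media_bottle [(array([395., 375.]), 0.97)]
{'clock': 1.0, 'q': array([ 1.06026616e+00,  9.10914996e-02,  1.23067216e+00, -3.04101607e-05,
        1.81977687e+00, -5.66693404e-02]), 'qd': array([ 0.00129062,  0.00015145,  0.00117793,  0.00010989, -0.00092352,
        0.00109968]), 'effort': array([ 9.74787508e-04, -4.46212506e+01, -4.06515205e+01,  6.98395958e-02,
        1.96214346e-02, -9.41833082e-05]), 'tool_pos': array([0.26307181, 0.53928481, 0.22265204]), 'tool_rot': array([2.24991350e-01, 9.74360761e-01, 2.08969919e-05, 2.14398053e-05]), 'wrist_force': array([ 0.34108207, -0.82119387, -0.0575721 ]), 'ft_torque': array([ 0.01517636, -0.04381048, -0.04014708]), 'gripper_width': 0.08767763567727724}
```

View pics/scene0.png

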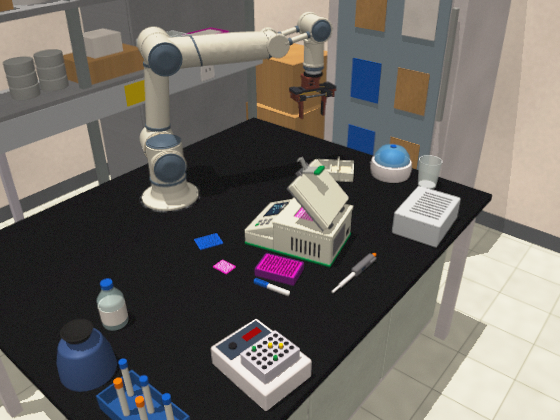

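View pics/side0.png

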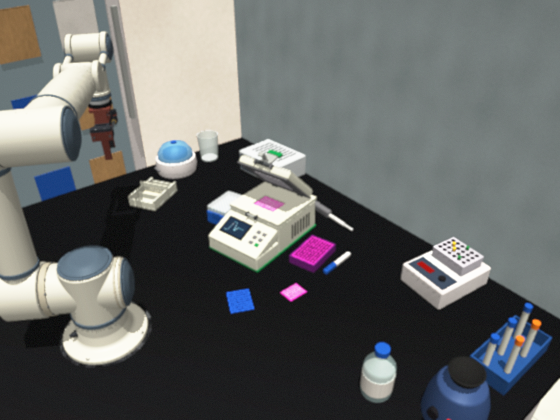

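```bash
python3 - <<'E'
from h import *
from scipy.optimize import least_squares
obs=[('hinge','scene',(215,336)),('hinge','side',(191,288)),('block','scene',(213,307)),('block','side',(204,270)),('lid_front','scene',(171,305)),('lid_front','side',(160,262)),('lever_tip','scene',(170,321)),('lever_tip','side',(152,276))]
# triangulate each
for n in ['hinge','block','lid_front','lever_tip']:
    A=[];b=[]
    for m,c,rc in obs:
        if m==n:
            o,d=ray(c,rc);d/=np.linalg.norm(d);M=np.eye(3)-np.outer(d,d);A.append(M);b.append(M@o)
    A=np.vstack(A);b=np.hstack(b);x,res,_,_=np.linalg.lstsq(A,b,rcond=None);print(n,x.round(4),np.sqrt(res))
def pt(n,v):
    x,y,th,l=v;Rz=R.from_euler('z',th).as_matrix()
    def turn(dx,dz): # opening: front (-x) goes up
        c,s=np.cos(l),np.sin(l);return np.array([.125+dx*c+dz*s,0,.124-dx*s+dz*c])
    P={'hinge':turn(0,0),'block':np.array([.03,0,.11]),'lid_front':turn(-.171,.026),'lever_tip':turn(-.145,.072)}[n]
    return Rz@P+[x,y,0]
f=lambda v:np.hstack([proj(c,pt(n,v))[0]-[rc[1],rc[0]] for n,c,rc in obs])
for t0 in np.arange(-3,3,.75):
    s=least_squares(f,[.45,.35,t0,.9],loss='soft_l1');print(s.x.round(3),round(s.cost,2),np.degrees(s.x[2]).round(1))
print(f(s.x).reshape(-1,2).round(1))
E
```

```text
hinge [0.6814 0.1081 0.1233] [0.01173499]
block [0.591  0.0819 0.1144] [0.00301572]
lid_front [0.5753 0.0906 0.2632] [0.00636893]
lever_tip [0.6294 0.0955 0.2768] [0.0010966]
[0.559 0.083 0.184 0.769] 8.67 10.6
[0.559 0.083 0.184 0.769] 8.67 10.6Traceback (most recent call last):
  File "<stdin>", line 19, in <module>
    return func(*args, **kwargs)
    result = trf(vector_fun.fun, vector_fun.jac, x0, f0, J0, lb, ub, ftol, xtol,
                 gtol, max_nfev, x_scale, loss_function, tr_solver,
                 tr_options.copy(), verbose, callback=callback_wrapped)
    return trf_no_bounds(
        fun, jac, x0, f0, J0, ftol, xtol, gtol, max_nfev, x_scale,
        loss_function, tr_solver, tr_options, verbose, callback=callback)
    J = jac(x)
    self._update_jac()
    ~~~~~~~~~~~~~~~~^^
    self.J = self.jac_wrapped(xp_copy(self.x), f0=self.f)
             ~~~~~~~~~~~~~~~~^^^^^^^^^^^^^^^^^^^^^^^^^^^^
    J, dct = approx_derivative(
             ~~~~~~~~~~~~~~~~~^
        self.fun,
        ^^^^^^^^^
    ...<2 lines>...
        **self.finite_diff_options,
        ^^^^^^^^^^^^^^^^^^
[... 241 characters left out ...]
                            mf)
                             ^^^
    df = [f_eval - f0 for f_eval in f_evals]
                                    ^^^^^^^
    f = np.atleast_1d(self.fun(x, *self.args, **self.kwargs))
                      ~~~~~~~~^^^^^^^^^^^^^^^^^^^^^^^^^^^^^^
    return np.atleast_1d(self.fun(x))
                         ~~~~~~~~^^^
    return self.f(x, *self.args, **self.kwargs)
           ~~~~~~^^^^^^^^^^^^^^^^^^^^^^^^^^^^^^
  File "<stdin>", line 17, in <lambda>
  File "h.py", line 16, in proj
    p,k=K(c);r=rot(p).T
        ~^^^
  File "h.py", line 5, in K
    p=camera_params(c);f=210/np.tan(np.radians(p['fov_y'])/2)
ValueError: time passes only in moves, steps and waits
```

The scene view shows the cycler at about (300,230) with its lid half open and the console facing the robot. The purple rack is on its near side, and the tip box is hidden behind it. The side view agrees. Next I'll check the fit by overlaying a wireframe.

```bash
sed -i 's/^def K(c):/_C={}\ndef K(c):\n    if c in _C: return _C[c]\n    _C[c]=_K(c);return _C[c]\ndef _K(c):/' h.py
cat > model.py <<'E'
from h import *
def turn(l,x,y,z):
    dx,dz=x-.125,z-.124;c,s=np.cos(l),np.sin(l);return [.125+dx*c+dz*s,y,.124-dx*s+dz*c]
def W(v,P):
    return np.atleast_2d(P)@R.from_euler('z',v[2]).as_matrix().T+[v[0],v[1],0]
def lines(v):
    l=v[3];B=[]
    q=lambda *p:B.append(W(v,p))
    for z in (0,.118):
        x0=-.15 if z==0 else -.048
        q([x0,-.1,z],[.15,-.1,z],[.15,.1,z],[x0,.1,z],[x0,-.1,z])
    for a,b in((-.045,-.095),):
        q(*[turn(l,x,y,.15) for x,y in((-.046,-.095),(.129,-.095),(.129,.095),(-.046,.095),(-.046,-.095))])
    q(*[turn(l,x,y,z) for x,y,z in((-.056,-.02,.142),(-.02,-.025,.196),(-.02,.025,.196),(-.056,.02,.142))])
    return B
def overlay(c,v,box,name,k):
    im=cv2.imread(f'pics/{c}0.png') if isinstance(name,str) and name.startswith('ov0') else snapshot(c)
    x,y,w,h=box;cr=cv2.resize(im[y:y+h,x:x+w],None,fx=k,fy=k,interpolation=cv2.INTER_CUBIC)
    for L in lines(v):
        p=(proj(c,L)-[x,y]+.5)*k
        cv2.polylines(cr,[p.round().astype(np.int32)],False,(255,255,0),1)
    return cr
E
python3 - <<'E'
from model import *
from scipy.optimize import least_squares
obs=[('hinge','scene',(215,336)),('hinge','side',(191,288)),('block','scene',(213,307)),('block','side',(204,270)),('lid_front','scene',(171,305)),('lid_front','side',(160,262)),('lever_tip','scene',(170,321)),('lever_tip','side',(152,276))]
def pt(n,v):
    P={'hinge':[.125,0,.124],'block':[.03,0,.11],'lid_front':turn(v[3],-.046,0,.15),'lever_tip':turn(v[3],-.02,0,.196)}[n]
    return W(v,P)
f=lambda v:np.hstack([proj(c,pt(n,v))[0]-[rc[1],rc[0]] for n,c,rc in obs])
s=least_squares(f,[.56,.08,.18,.77],loss='soft_l1');print(s.x.round(3));print(f(s.x).reshape(-1,2).round(1))
# base outline refinement: silhouette bottom corners found visually
a=overlay('scene',s.x,(235,145,130,120),'ov0',3);b=overlay('side',s.x,(195,140,130,120),'ov0',3)
cv2.imwrite('pics/ov0.png',np.hstack([a,b]))
E
```

```text
[0.559 0.083 0.184 0.769]
[[-1.2  2.6]
 [-0.5 -2.3]
 [ 0.4  0.6]
 [-2.2 -0.1]
 [ 0.7 -0.2]
 [ 2.2  2. ]
 [-0.1  0.2]
 [-0.4 -0.2]]
```

View pics/ov0.png

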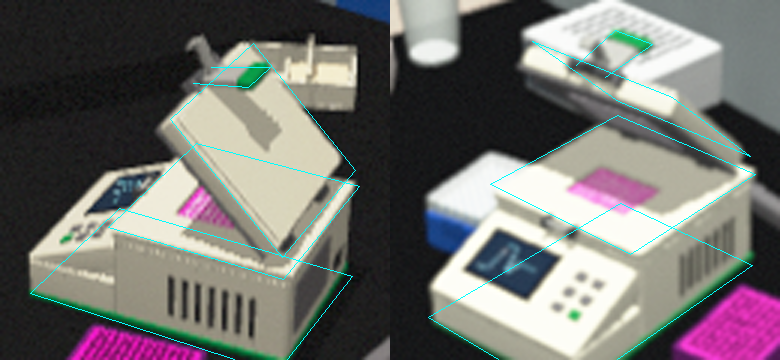

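The overlay fits to about 5 mm: cycler at (0.559, 0.083), yaw 10.5°, lid near 0.77 rad. That's enough to move: shut the jaws, raise, and turn the tool so its x lies along the cycler's -x.

Request:
send_rows:
  targets:
    - {"z": -30,"az": -0.128}
    - {"z": -30,"az": -0.128}
    - {"z": -30,"az": -0.128}
    - {"z": -30,"az": -0.128}
    - {"z": -30,"az": -0.128}
  jaw: -1

```text
schema error: expected keys x, y, z, ax, ay, az
```

Request:
send_rows:
  targets:
    - {"x": -20,"y": -37}
    - {"x": -20,"y": -37}
    - {"x": -20,"y": -37}
    - {"x": -20,"y": -37}
    - {"x": -20,"y": -37}
    - {"x": -20,"y": -37}
    - {"x": -20,"y": -37}
    - {"x": -20,"y": -37}
    - {"x": -20,"y": -37}
    - {"x": -20,"y": -37}

```text
schema error: expected keys x, y, z, ax, ay, az
```

```bash
cat >> model.py <<'E'
V=[.559,.083,.184,.769]
def where(v=V):
    s=read_state();Rt=R.from_quat(s['tool_rot']);Rz=R.from_euler('z',v[2])
    print('t',s['clock'],'cyc mm',((Rz.inv().apply(s['tool_pos']-[v[0],v[1],0]))*1e3).round(1),'tool axes in cyc\n',(Rz.inv()*Rt).as_matrix().round(3),'F',s['wrist_force'].round(1),'q',s['q'].round(2))
E
python3 -c "
from model import *
where()"
```

```text
t 1.0 cyc mm [-207.4  502.7  222.7] tool axes in cyc
 [[-0.803  0.595  0.   ]
 [ 0.595  0.803  0.   ]
 [-0.     0.    -1.   ]] F [ 0.3 -0.8 -0.1] q [ 1.06  0.09  1.23 -0.    1.82 -0.06]
```

Request:
send_rows:
  targets:
    - {"x": 0,"y": 0,"z": -30,"ax": 0,"ay": 0,"az": -0.128}
    - {"x": 0,"y": 0,"z": -30,"ax": 0,"ay": 0,"az": -0.128}
    - {"x": 0,"y": 0,"z": -30,"ax": 0,"ay": 0,"az": -0.128}
    - {"x": 0,"y": 0,"z": -30,"ax": 0,"ay": 0,"az": -0.128}
    - {"x": 0,"y": 0,"z": -30,"ax": 0,"ay": 0,"az": -0.128}
  jaw: -1

```text
clock: 1.5
tool_pos: [0.2624, 0.5382, 0.3703]
tool_rot: [-0.104, 0.995, -0.005, -0.004]
wrist_force: [-0.2, 0.6, -1.0]
gripper_width: 0.0514
```

```bash
python3 -c "
from model import *
where()"
```

```text
t 1.5 cyc mm [-208.3  501.8  370.3] tool axes in cyc
 [[-1.    -0.025 -0.008]
 [-0.025  1.    -0.01 ]
 [ 0.008 -0.01  -1.   ]] F [-0.2  0.6 -1. ] q [ 1.06  0.19  0.85  0.    2.11 -0.72]
```

Request:
send_rows:
  targets:
    - {"x": -20,"y": -37,"z": 0,"ax": 0,"ay": 0,"az": 0}
    - {"x": -20,"y": -37,"z": 0,"ax": 0,"ay": 0,"az": 0}
    - {"x": -20,"y": -37,"z": 0,"ax": 0,"ay": 0,"az": 0}
    - {"x": -20,"y": -37,"z": 0,"ax": 0,"ay": 0,"az": 0}
    - {"x": -20,"y": -37,"z": 0,"ax": 0,"ay": 0,"az": 0}
    - {"x": -20,"y": -37,"z": 0,"ax": 0,"ay": 0,"az": 0}
    - {"x": -20,"y": -37,"z": 0,"ax": 0,"ay": 0,"az": 0}
    - {"x": -20,"y": -37,"z": 0,"ax": 0,"ay": 0,"az": 0}
    - {"x": -20,"y": -37,"z": 0,"ax": 0,"ay": 0,"az": 0}
    - {"x": -20,"y": -37,"z": 0,"ax": 0,"ay": 0,"az": 0}
    - {"x": -20,"y": -37,"z": 0,"ax": 0,"ay": 0,"az": 0}
    - {"x": -20,"y": -37,"z": 0,"ax": 0,"ay": 0,"az": 0}

```text
clock: 2.7
tool_pos: [0.6014, 0.1471, 0.3783]
tool_rot: [-0.112, 0.994, -0.0, 0.001]
wrist_force: [0.6, 0.5, -0.0]
gripper_width: 0.0006
```

```bash
python3 - <<'E'
from model import *
where()
a=overlay('scene',V,(235,85,130,180),'n',3);b=overlay('side',V,(195,80,130,180),'n',3)
cv2.imwrite('pics/ov1.png',np.hstack([a,b]))
E
```

```text
t 2.7 cyc mm [ 53.4  55.3 378.3] tool axes in cyc
 [[-0.999 -0.041  0.002]
 [-0.041  0.999 -0.001]
 [-0.002 -0.001 -1.   ]] F [ 0.6  0.5 -0. ] q [ 0.19  0.25  0.78 -0.    2.12 -1.61]
```

View pics/ov1.png

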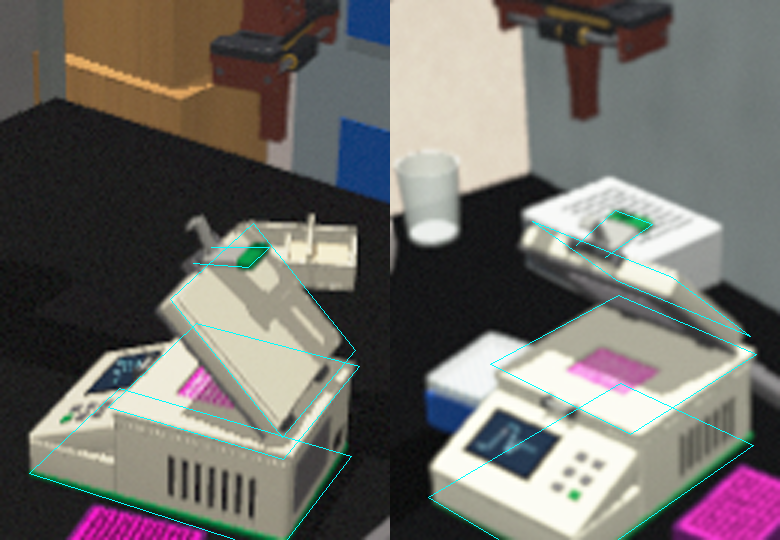

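The shut fingers hang over the lid's +y half, clear of the lever. Now I'll descend to just above the lid.

Request:
send_rows:
  targets:
    - {"x": 3,"y": 0,"z": 22,"ax": 0,"ay": 0,"az": 0}
    - {"x": 3,"y": 0,"z": 22,"ax": 0,"ay": 0,"az": 0}
    - {"x": 3,"y": 0,"z": 22,"ax": 0,"ay": 0,"az": 0}
    - {"x": 3,"y": 0,"z": 22,"ax": 0,"ay": 0,"az": 0}
    - {"x": 0,"y": 0,"z": 10,"ax": 0,"ay": 0,"az": 0}
    - {"x": 0,"y": 0,"z": 10,"ax": 0,"ay": 0,"az": 0}

```text
clock: 3.4
tool_pos: [0.5906, 0.1434, 0.2667]
tool_rot: [-0.109, 0.994, -0.0, 0.002]
wrist_force: [0.6, 0.7, 1.1]
gripper_width: 0.0004
```

Request:
send_rows:
  targets:
    - {"x": 0,"y": 0,"z": 8,"ax": 0,"ay": 0,"az": 0}
    - {"x": 0,"y": 0,"z": 8,"ax": 0,"ay": 0,"az": 0}
    - {"x": 0,"y": 0,"z": 8,"ax": 0,"ay": 0,"az": 0}

```text
clock: 3.7
tool_pos: [0.5913, 0.1445, 0.2436]
tool_rot: [-0.109, 0.994, 0.0, 0.004]
wrist_force: [0.6, -0.1, 4.9]
gripper_width: 0.0003
```

```bash
python3 -c "
from model import *
where()"
```

```text
t 3.7 cyc mm [ 43.   54.5 243.6] tool axes in cyc
 [[-0.999 -0.035  0.008]
 [-0.035  0.999 -0.   ]
 [-0.008 -0.001 -1.   ]] F [ 0.6 -0.1  4.9] q [ 0.18  0.11  1.17 -0.    1.85 -1.61]
```

Contact came where I predicted, at 4.9 N. I'll keep pressing and drift forward with the lid.

Request:
send_rows:
  targets:
    - {"x": 3,"y": 0,"z": 8,"ax": 0,"ay": 0,"az": 0}
    - {"x": 3,"y": 0,"z": 8,"ax": 0,"ay": 0,"az": 0}
    - {"x": 3,"y": 0,"z": 8,"ax": 0,"ay": 0,"az": 0}
    - {"x": 3,"y": 0,"z": 8,"ax": 0,"ay": 0,"az": 0}

```text
clock: 4.1
tool_pos: [0.5822, 0.1422, 0.2168]
tool_rot: [-0.109, 0.994, 0.001, 0.01]
wrist_force: [-1.4, 0.2, 5.1]
gripper_width: 0.0002
```

Request:
send_rows:
  targets:
    - {"x": 4,"y": 0,"z": 8,"ax": 0,"ay": 0,"az": 0}
    - {"x": 4,"y": 0,"z": 8,"ax": 0,"ay": 0,"az": 0}
    - {"x": 4,"y": 0,"z": 8,"ax": 0,"ay": 0,"az": 0}
    - {"x": 4,"y": 0,"z": 8,"ax": 0,"ay": 0,"az": 0}

```text
clock: 4.5
tool_pos: [0.5685, 0.1387, 0.1892]
tool_rot: [-0.109, 0.994, 0.001, 0.015]
wrist_force: [-1.1, -0.5, 5.0]
gripper_width: 0.0007
```

```bash
python3 -c "
from model import *
where()"
```

```text
t 4.5 cyc mm [ 19.5  53.  189.2] tool axes in cyc
 [[-0.999 -0.034  0.031]
 [-0.034  0.999 -0.001]
 [-0.031 -0.002 -1.   ]] F [-1.1 -0.5  5. ] q [ 0.18  0.02  1.37 -0.    1.73 -1.61]
```

Request:
send_rows:
  targets:
    - {"x": 4,"y": 0,"z": 8,"ax": 0,"ay": 0.01,"az": 0}
    - {"x": 4,"y": 0,"z": 8,"ax": 0,"ay": 0.01,"az": 0}
    - {"x": 4,"y": 0,"z": 7,"ax": 0,"ay": 0.01,"az": 0}
    - {"x": 4,"y": 0,"z": 6,"ax": 0,"ay": 0.005,"az": 0}

```text
clock: 4.9
tool_pos: [0.5531, 0.1351, 0.1574]
tool_rot: [-0.109, 0.994, -0.001, -0.002]
wrist_force: [2.5, 0.8, 2.3]
gripper_width: 0.0005
```

Request:
send_rows:
  targets:
    - {"x": 3,"y": 0,"z": 5,"ax": 0,"ay": 0.005,"az": 0}
    - {"x": 3,"y": 0,"z": 5,"ax": 0,"ay": 0.005,"az": 0}
    - {"x": 0,"y": 0,"z": 5,"ax": 0,"ay": 0,"az": 0}

```text
clock: 5.2
tool_pos: [0.5497, 0.1344, 0.15]
tool_rot: [-0.109, 0.994, -0.001, -0.001]
wrist_force: [-14.6, -3.0, 29.1]
gripper_width: 0.0004
```

```bash
python3 -c "
from model import *
where()"
```

```text
t 5.2 cyc mm [  0.3  52.2 150. ] tool axes in cyc
 [[-0.999 -0.034 -0.001]
 [-0.034  0.999 -0.002]
 [ 0.001 -0.002 -1.   ]] F [-14.6  -3.   29.1] q [ 0.18 -0.    1.45 -0.    1.69 -1.61]
```

The lid is bottomed at z = 0.150 with 29 N. I'll hold briefly, then lift and move behind the lever.

Request:
send_rows:
  targets:
    - {"x": 0,"y": 0,"z": 0,"ax": 0,"ay": 0,"az": 0}
    - {"x": 0,"y": 0,"z": 0,"ax": 0,"ay": 0,"az": 0}
    - {"x": 0,"y": 0,"z": -5,"ax": 0,"ay": 0,"az": 0}
    - {"x": 0,"y": 0,"z": -15,"ax": 0,"ay": 0,"az": 0}
    - {"x": -10,"y": 0,"z": -15,"ax": 0,"ay": 0,"az": 0}
    - {"x": -20,"y": 0,"z": -10,"ax": 0,"ay": 0,"az": 0}
    - {"x": -20,"y": 0,"z": 0,"ax": 0,"ay": 0,"az": 0}
    - {"x": 0,"y": 0,"z": 0,"ax": 0,"ay": 0,"az": 0}

```text
clock: 6.0
tool_pos: [0.5976, 0.1455, 0.1971]
tool_rot: [-0.109, 0.994, -0.001, -0.004]
wrist_force: [-0.8, 0.4, -1.1]
gripper_width: 0.0007
```

```bash
python3 - <<'E'
from model import *
where();V[3]=0
a=overlay('scene',V,(235,125,130,140),'n',3);b=overlay('side',V,(195,120,130,140),'n',3)
cv2.imwrite('pics/ov2.png',np.hstack([a,b]))
for c in('scene','side'):
    print(c,[(s['at'],s['score']) for s in spot_point('lever_tip',c)[:2]],proj(c,W(V,[-.02,0,.196]))[0][::-1])
E
```

```text
t 6.0 cyc mm [ 49.4  54.4 197.1] tool axes in cyc
 [[-0.999 -0.035 -0.008]
 [-0.035  0.999 -0.002]
 [ 0.008 -0.002 -1.   ]] F [-0.8  0.4 -1.1] q [ 0.18  0.14  1.23 -0.    1.79 -1.61]
scene [([187.3, 291.4], 0.49)] [186.54122454 293.7524699 ]
side [([185.3, 256.0], 0.57)] [186.28537356 255.74030792]
```

View pics/ov2.png

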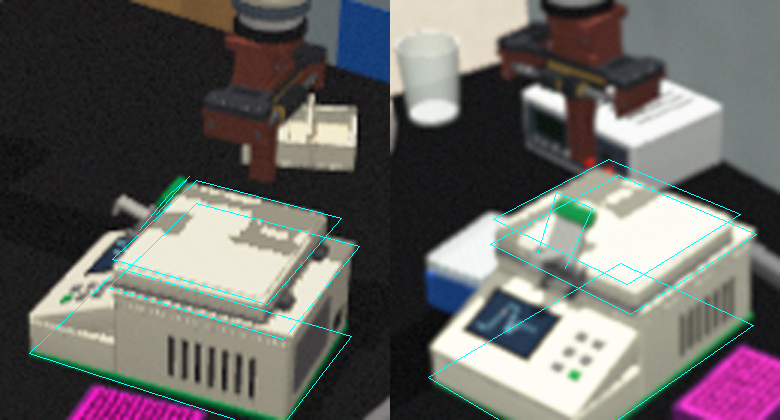

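The lid is closed level and the lever (green tip near crop (575,212) in the side view) is still released. Next: behind the lever, and down to a height of 0.172.

Request:
send_rows:
  targets:
    - {"x": 0,"y": -15,"z": 0,"ax": 0,"ay": 0,"az": 0}
    - {"x": 0,"y": -20,"z": 0,"ax": 0,"ay": 0,"az": 0}
    - {"x": 0,"y": -15,"z": 0,"ax": 0,"ay": 0,"az": 0}
    - {"x": 0,"y": -6,"z": 8,"ax": 0,"ay": 0,"az": 0}
    - {"x": 5,"y": 0,"z": 10,"ax": 0,"ay": 0,"az": 0}
    - {"x": 5,"y": 0,"z": 6,"ax": 0,"ay": 0,"az": 0}
    - {"x": 0,"y": 0,"z": 0,"ax": 0,"ay": 0,"az": 0}

```text
clock: 6.9
tool_pos: [0.5958, 0.0818, 0.1718]
tool_rot: [-0.108, 0.994, -0.002, -0.005]
wrist_force: [-1.2, -0.5, 0.1]
gripper_width: 0.0006
```

```bash
python3 -c "
from model import *
where()"
```

```text
t 6.9 cyc mm [ 36.   -7.9 171.8] tool axes in cyc
 [[-0.999 -0.033 -0.01 ]
 [-0.033  0.999 -0.003]
 [ 0.01  -0.002 -1.   ]] F [-1.2 -0.5  0.1] q [ 0.08  0.1   1.31 -0.    1.74 -1.71]
```

Request:
send_rows:
  targets:
    - {"x": 10,"y": 0,"z": 0,"ax": 0,"ay": 0,"az": 0}
    - {"x": 10,"y": 0,"z": 0,"ax": 0,"ay": 0,"az": 0}
    - {"x": 10,"y": 0,"z": 0,"ax": 0,"ay": 0,"az": 0}
    - {"x": 10,"y": 1,"z": 0,"ax": 0,"ay": 0,"az": 0}
    - {"x": 10,"y": 1,"z": 0,"ax": 0,"ay": 0,"az": 0}

```text
clock: 7.4
tool_pos: [0.5483, 0.0731, 0.1754]
tool_rot: [-0.109, 0.994, -0.002, 0.002]
wrist_force: [14.1, -0.5, 12.4]
gripper_width: 0.0006
```

Request:
send_rows:
  targets:
    - {"x": 8,"y": 1,"z": 0,"ax": 0,"ay": 0,"az": 0}
    - {"x": 8,"y": 1,"z": 0,"ax": 0,"ay": 0,"az": 0}
    - {"x": 8,"y": 0,"z": 0,"ax": 0,"ay": 0,"az": 0}

```text
clock: 7.7
tool_pos: [0.53, 0.0685, 0.1836]
tool_rot: [-0.108, 0.994, -0.004, 0.016]
wrist_force: [4.2, 0.0, 1.0]
gripper_width: 0.0007
```

```bash
python3 -c "
from model import *
where()"
```

```text
t 7.7 cyc mm [-31.1  -8.9 183.6] tool axes in cyc
 [[-0.999 -0.033  0.031]
 [-0.033  0.999 -0.011]
 [-0.031 -0.012 -0.999]] F [4.2 0.  1. ] q [ 0.07 -0.12  1.51 -0.01  1.72 -1.72]
```

Request:
send_rows:
  targets:
    - {"x": 9,"y": 1,"z": 1,"ax": 0,"ay": 0.008,"az": 0}
    - {"x": 9,"y": 1,"z": 1,"ax": 0,"ay": 0.008,"az": 0}
    - {"x": 9,"y": 1,"z": 1,"ax": 0,"ay": 0.008,"az": 0}
    - {"x": 9,"y": 1,"z": 1,"ax": 0,"ay": 0.005,"az": 0}

```text
clock: 8.1
tool_pos: [0.4952, 0.0634, 0.1836]
tool_rot: [-0.108, 0.994, -0.007, 0.009]
wrist_force: [-0.3, 0.4, -0.3]
gripper_width: 0.0003
```

Request:
send_rows:
  targets:
    - {"x": 8,"y": 0,"z": 0,"ax": 0,"ay": 0,"az": 0}
    - {"x": 8,"y": 0,"z": 0,"ax": 0,"ay": 0,"az": 0}
    - {"x": 8,"y": 0,"z": 0,"ax": 0,"ay": 0,"az": 0}

```text
clock: 8.4
tool_pos: [0.4686, 0.0583, 0.1826]
tool_rot: [-0.108, 0.994, -0.007, 0.008]
wrist_force: [-0.5, -0.4, 0.7]
gripper_width: 0.0003
```

```bash
python3 - <<'E'
from model import *
where();V[3]=0
a=overlay('scene',V,(235,125,130,140),'n',3);b=overlay('side',V,(195,120,130,140),'n',3)
cv2.imwrite('pics/ov3.png',np.hstack([a,b]))
E
```

```text
t 8.4 cyc mm [-93.4  -7.7 182.6] tool axes in cyc
 [[-0.999 -0.033  0.015]
 [-0.033  0.999 -0.015]
 [-0.014 -0.016 -1.   ]] F [-0.5 -0.4  0.7] q [ 0.06 -0.27  1.65 -0.01  1.75 -1.73]
```

View pics/ov3.png

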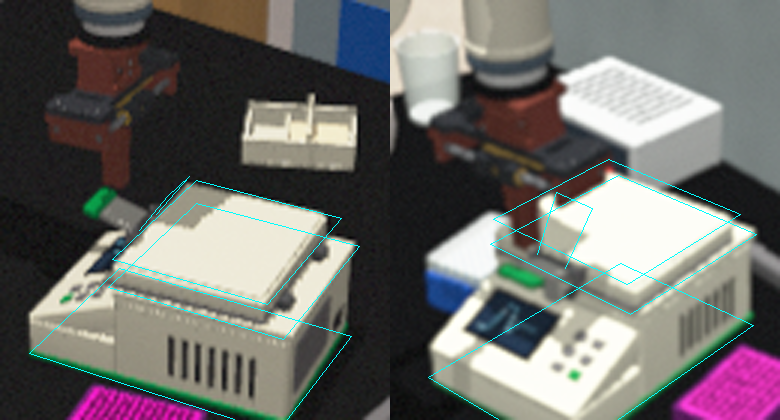

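The lever has snapped forward over the console (green tip at crop (100,203)). I'll back off upward and check its angle.

Request:
send_rows:
  targets:
    - {"x": 0,"y": 0,"z": -20,"ax": 0,"ay": 0,"az": 0}
    - {"x": 0,"y": 0,"z": -35,"ax": 0,"ay": 0,"az": 0}
    - {"x": 0,"y": 0,"z": -35,"ax": 0,"ay": 0,"az": 0}
    - {"x": 0,"y": 0,"z": -35,"ax": 0,"ay": 0,"az": 0}
    - {"x": 0,"y": 0,"z": 0,"ax": 0,"ay": 0,"az": 0}
    - {"x": 0,"y": 0,"z": 0,"ax": 0,"ay": 0,"az": 0}

```text
clock: 9.1
tool_pos: [0.4657, 0.0598, 0.3101]
tool_rot: [-0.108, 0.994, -0.007, 0.007]
wrist_force: [-0.3, -0.3, 0.0]
gripper_width: 0.0006
```

```bash
python3 - <<'E'
from model import *
where();V[3]=0
out=[]
for c,bx in(('scene',(235,145,130,120)),('side',(195,140,130,120))):
    im=snapshot(c);x,y,w,h=bx
    cr=cv2.resize(im[y:y+h,x:x+w],None,fx=3,fy=3,interpolation=cv2.INTER_CUBIC)
    for a,col in((1.9,(255,255,0)),(1.5,(0,0,255))):
        t=a-np.radians(34)
        P=W(V,[[-.056,0,.142],[-.056-.065*np.sin(t),0,.142+.065*np.cos(t)]])
        cv2.polylines(cr,[((proj(c,P)-[x,y]+.5)*3).astype(np.int32)],False,col,1)
        print(c,a,proj(c,P)[1][::-1].round(1))
    print([(s['at'],round(s['score'],2)) for s in spot_point('lever_tip',c)[:2]])
    out.append(cr)
cv2.imwrite('pics/ov4.png',np.hstack(out))
E
```

```text
t 9.1 cyc mm [-95.9  -5.7 310.1] tool axes in cyc
 [[-0.999 -0.032  0.012]
 [-0.032  0.999 -0.015]
 [-0.012 -0.015 -1.   ]] F [-0.3 -0.3  0. ] q [ 0.06 -0.23  1.38 -0.01  1.98 -1.73]
scene 1.9 [189.4 266.9]
scene 1.5 [184.  269.8]
[([189.8, 262.5], 0.75)]
side 1.9 [210.2 232.5]
side 1.5 [201.8 234.9]
[([213.4, 232.9], 0.72)]
```

View pics/ov4.png

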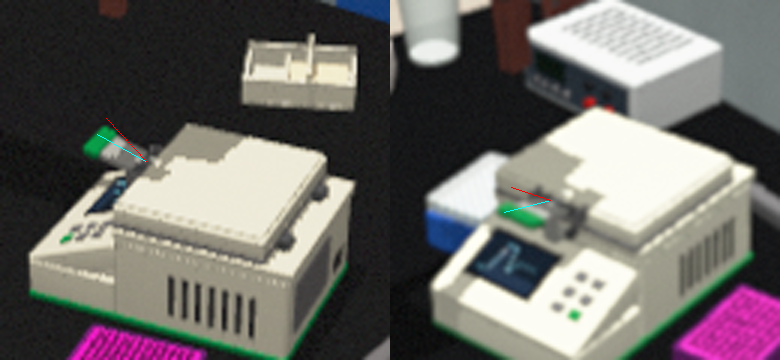

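The lever lies along the predicted 1.9 rad line, the lid is level, and the robot is clear. Handing in.

```bash
python3 -c "
from rig import *
print(close_job())"
```

```text
the job is handed in; nothing more can be done
None
```

I closed the lid, locked the lever, and handed the job in at about 9 s of the 40 s allowed; the hand-in reports no verdict.

- **Lid:** I pressed it down with the shut fingertips on its left half, at about 0.1 m/s or less and roughly 5 N. It stopped at the closed height, z = 0.150 m. The force reached 29 N when it bottomed out. The picture then showed it level, with the lever still released.
- **Lever:** I pushed it from behind until it snapped over towards the cycler's front. The force fell to zero, and I then backed off upward.
- **Last checks:** In both views the lever tip matched the 1.9 rad thrown position within 3–5 pixels, which is about my pose-fit error. The 1.5 rad position fitted clearly worse. The lid was still level, and the wrist force was about 0 with the arm clear.
- **Not checked:** The closed lid hides the plate, so I could not see it after closing. The bystanders visible in the last crops looked unmoved, but I did not measure them.
- **Other:** Two early move calls were refused for missing keys, and the arm did not move.

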